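# Hold a film gate in the assembly jig against its sprung seat

## Task

Take the black film-gate plate out of its grey storage rack, slide it straight down, standing on end, into the slot of the aluminium assembly jig, and press it onto the sprung seat inside until the jig's red pointer stands in the green band of the gauge. Finish while still holding the plate there, upright and still, with the pointer in the green, as a third hand for a colleague who will tighten the clamp screws: do not let go. Press gently, never driving the seat to the bottom of its travel, and leave the other things on the desk where they are.

Things in the scene. Friction and masses are not known exactly. Their poses are not given: they have to be found in the camera images.
- plate_center (a point): Centre of the loose film-gate plate: matt black, oval window, 56 mm wide (its x), 78 mm long (its y), 8 mm thick (its z; screw heads add up to 2 mm on one face), about 80 g. It stands on end in the rack, y up, centre 45 mm and top edge 84 mm above the desk. Grip it from above across the 8 mm thickness, near the top edge.
- rack: Fixed grey storage rack: plastic block 40 x 86 mm, top 28 mm above the desk, on a dark steel foot 60 x 110 mm. The plate stands 22 mm deep in its slot of 10 mm (rack x) by 58 mm (rack y), floor 6 mm above the desk. Origin: on the desk under the slot's centre; x across the plate's thickness, y along the slot, z up.
- jig: Fixed jig: aluminium block 40 x 84 mm, top 60 mm above the desk, with a vertical slot 11 mm (jig x) by 60 mm (jig y) down to a sprung brass seat; 2 brass clamp screws stick out 13 mm at -x. At y = 52 to 76 mm a white gauge plate, 90 mm high, faces -x. Origin: on the desk under the slot's centre; x across the plate's thickness (either face may be at -x), y along the slot, z up.
- slot_mouth (a point): Centre of the slot's mouth at the top of the jig's block, 60 mm above the desk; 3 mm chamfer all round. Axes as jig.
- seat_rest (a point): Centre of the sprung seat's top face when nothing presses on it, 36 mm above the desk, 24 mm below the slot's mouth; does not move with the seat. Axes as jig.
- seat (a joint): How far the sprung seat and its red pointer are pushed down: 0 at rest (pointer 75 mm above the desk), 0.014 m at the bottom stop. The spring pushes up with about 1.5 N plus 1 N for each mm. The gauge's green band covers 0.005 to 0.0105 m (pointer 70 to 64.5 mm above the desk), about 6.5 to 12 N; a yellow band lies under it.
- wheel: Bystander: silver knurled ring lying flat, 46 mm across, 10 mm high, loose. Origin at its underside.
- loupe: Bystander: small black eye loupe, 34 mm across, 28 mm high, loose. Origin at its underside.
- film_can: Bystander: black film can, 33 mm across, 36 mm high, loose. Origin at its underside.
- cap: Bystander: black lens cap lying flat, 53 mm across, 8 mm high, loose. Origin at its underside.
Mind the look-alikes: they are no part of the job. What is shaped like the part that bears plate_center but pink or purple is not meant.

How it is judged:
On the way, in this order (a step that is already met when the one before it is completed fails the run):
1. the plate is lifted out of the rack (height (world z) of plate_center above 0.075 m and contact force between plate and rack below 0.1 N and contact force between the fingers and plate above 1 N), for 0.1 s.
2. the plate stands in the jig's slot, at least 15 mm deep (x of plate_center in the frame of jig between -0.003 and 0.003 m and y of plate_center in the frame of jig between -0.004 and 0.004 m and angle between the y axis of plate_center and the z axis of jig, either way round below 0.12 rad and angle between the z axis of plate_center and the x axis of jig, either way round below 0.12 rad and z of plate_center in the frame of jig below 0.084 m), for 0.1 s.
At the end, for the whole second after the job is handed in: Still held by the fingers and at rest, the plate stands upright in the jig's slot (within 3 mm across, 4 mm along, 0.12 rad) and presses on the sprung seat with 4.5 to 14 N, the seat pushed down 5 to 10.5 mm (pointer in the green band) (x of plate_center in the frame of jig between -0.003 and 0.003 m and y of plate_center in the frame of jig between -0.004 and 0.004 m and angle between the y axis of plate_center and the z axis of jig, either way round below 0.12 rad and angle between the z axis of plate_center and the x axis of jig, either way round below 0.12 rad and value of joint seat between 0.005 and 0.0105 m and contact force between plate and seat between 4.5 and 14 N and z of plate_center in the frame of seat_rest below 0.0375 m and contact force between the fingers and plate above 2 N and linear speed of plate below 0.01 m/s and velocity of joint seat between -0.01 and 0.01 m/s); the arm keeps its last pose, push and grip.
It fails at once if the seat is driven to the bottom of its travel (value of joint seat above 0.0136 m).
It fails at once if a bystander is moved more than 20 mm (distance of any of wheel, loupe, film_can, cap from where it was at the start of the episode above 0.02 m).
It also fails if it takes over 45 s, if anything falls off the work surface, if the arm or the gripper's body presses on something with over 40 N, if the wrist force passes 120 N, or if a joint passes its speed limit or range.

## Robot

A 7-joint arm with a two-finger parallel gripper is mounted at the origin on a cart in front of the work surface, level with it; the furniture and walls round the work are solid. World frame = base frame: x ahead of the robot, y to its left, z up, the work surface at z = 0. Lengths are in m, angles in rad, forces in N, time in s.
With the tool pointing down it reaches from about 0.4 to 0.85 m from the base axis. Payload 10.4 kg.
Tool frame: the origin (TCP) lies midway between the tips of the shut fingers; the grasp point (between the pads) lies 19 mm behind it; z points along the fingers, y is the line along which they close (so a half turn about z gives the same grasp; the last joint's range is limited). The gripper opens to 85 mm and grips with 20 to 120 N. Pads are 22 mm wide; open, the fingers measure 114 mm over their backs; the gripper's body (76 mm by 85 mm) begins 54 mm behind the grasp point. The pads swing forward as they close: fully open they stand 13 mm farther back than shut.
Start: joints at [-1.27, 0.332, -0.065, 1.46, 0.022, 1.35, -0.088], TCP at [0.199, 0.593, 0.231] pointing down, gripper open.
Joint ranges: [-2.6, 2.6], [-0.5, 2.12], [-1.47, 1.34], [0.16, 2.42], [-1.27, 4.41], [0.06, 2.06], [-2.6, 2.6]. Speed limits (rad/s): [2.22, 2.22, 2.79, 2.79, 3.14, 3.14, 3.14].

## Interface

Orientations are given as a unit quaternion [x, y, z, w].
In Python, from workcell import get_obs, camera, camera_params, hand_in gives the robot as it stands.
- The arm moves only by the tool carry_out, never from a script. Its argument "commands" is a list that holds one entry, the list of rows, each a list of 6 numbers: the shift along the tool's x, y, z in units of 40 mm (1.0 is 40 mm), then the turn, a rotation vector about the tool's x, y, z in units of 6 degrees (1.0 is 6 degrees). In form: [[[x, y, z, ax, ay, az], ...]]. A call has 1 to 20 rows; each row shifts and turns the commanded pose from where the row before left it, along the tool's axes as they then stand; what a row does not reach is not made up. A row lasts 1/12 s, in which the tool goes at most 41.7 mm and 7.16 degrees, less where a joint would pass 70% of its speed; a pose out of reach is approached as far as the arm can. A call is refused whole if a number of a shift passes 1 or a number of a turn 1, either way. A call with a gripper value outside its range is refused whole. "hand" is the closure, from -1 (fully open) to 1 (shut), set as the call begins (left out, the last holds). The fingers move at their own pace and stop on an object; "force" is the grip in N (left out, the last holds). Time passes only in rows, so rows that do not move let the fingers close. It gives the time, the measured TCP pose, the force, the opening and the grip force at its end, in the units of the state.
- get_obs(): the state, without advancing time (a new reading comes with each control period).
- camera(name): name is "scene" or "top" or "wrist"; returns the picture (400x640x3 uint8, red, green, blue); there is no depth.
- camera_params(name): a dict with "mtx" (3x3 intrinsics, pixels), "R" (3x3) and "t" (3): a world point X has camera coordinates R X + t. Camera axes: x right, y down, z forward; pixel columns grow to the right and rows downward; lengths in m; the calibration is good to about 2 mm. A picture is of the moment at which its call begins: read the wrist's pose just before it. camera_params takes no time and is no camera call; for the wrist camera it gives the pose at the moment of the call.
- hand_in(): hands the job in; it is judged then, once.
The state is a dict: "clock": time; "joint_pos": joint angles; "joint_velocities": joint speeds; "tau": joint torques, N m; "position": TCP position; "ee_rot": TCP orientation; "ft_force": force on the tool from outside, world axes, zero at the start; "torque": the same for the moment, N m; "grip_width": opening from 0.0 (shut) to 1.0 (fully open); "grasp_force": force on a finger pad.
Only numpy, scipy, OpenCV 4.12 (cv2) and the standard library are available. Lean on these libraries where they do the work, as an engineer would, in place of code of your own. Each camera call takes 0.05 s, during which the arm holds its last target. There are 200 camera calls.

## Working session

There is one attempt and no reset: what is moved stays moved. The work goes in short steps, Python scripts to look and compute and a tool call to move; the robot and the scene stay as the last step left them, time stands still between calls to the robot, and variables do not carry over. Pictures are saved under pics/ and viewed, at most 10 in all, crops included, and the job is handed in when it is done.

Besides the shell and the picture viewer there is one more tool, called as name(argument=value, ...), one argument or row to a line, values as JSON. carry_out: Moves the arm, as the interface text tells. Its arguments: {"type":"object","properties":{"commands":{"type":"array"},"hand":{"type":"number"},"force":{"type":"number"}},"required":["commands"]}

```bash
mkdir -p pics; ls; python3 - <<'E'
from workcell import *
import cv2
o=get_obs();print({k:(v if not hasattr(v,'tolist') else v.tolist()) for k,v in o.items()})
for n in ("scene","top"):
    p=camera_params(n);print(n,p)
    cv2.imwrite(f"pics/{n}0.png",camera(n)[:,:,::-1])
E
```

```text
pics
{'clock': 0.0, 'joint_pos': [-1.2695832800279445, 0.3328736474088956, -0.0647077723442166, 1.4609666385511113, 0.021582157519297988, 1.3499158180718107, -0.08846689901502143], 'joint_velocities': [0.0007093144731766095, 0.00019642803733394446, -0.001635992287515474, 0.0016167257387763169, -0.0003437937403968997, -0.00041400663356685357, 0.0005235415088755904], 'tau': [0.0010619937893352471, -62.54554510116577, 0.04976502154022455, -39.160040616989136, 0.01613229454960674, 0.01010830543236807, -2.2271873945101106e-06], 'position': [0.1987358980589883, 0.5921463330734565, 0.23050275894294567], 'ee_rot': [0.16117139885522136, 0.9869261577891344, -0.0007283480291011517, -9.3657760962669e-05], 'ft_force': [0.15568500276740366, 0.2402405423247665, -0.8751089085128335], 'torque': [0.04552141086661756, -0.011697393576840345, -0.029598161214568253], 'grasp_force': 0.0, 'grip_width': 0.9987375361154401}
scene {'mtx': array([[441.92135203,   0.        , 315.88046924],
       [  0.        , 441.92135203, 203.1865068 ],
       [  0.        ,   0.        ,   1.        ]]), 'R': array([[ 0.46432024, -0.88533959,  0.02409427],
       [-0.34274396, -0.20470552, -0.91685453],
       [ 0.81665984,  0.41745595, -0.39849371]]), 't': array([-0.28156521,  0.23320015,  0.45198591])}
top {'mtx': array([[399.32967579,   0.        , 321.69705786],
       [  0.        , 399.32967579, 200.21274949],
       [  0.        ,   0.        ,   1.        ]]), 'R': array([[ 0.01135771, -0.99981761,  0.01535393],
       [-0.98584613, -0.0137649 , -0.16708662],
       [ 0.16726749, -0.01323889, -0.98582266]]), 't': array([-0.04485905,  0.53521574,  0.90590951])}
```

View pics/scene0.png

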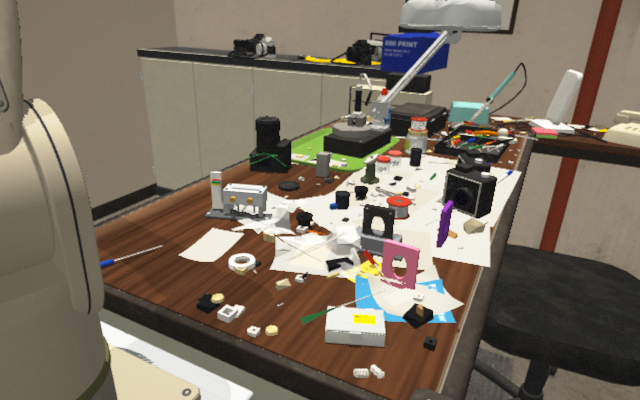

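View pics/top0.png

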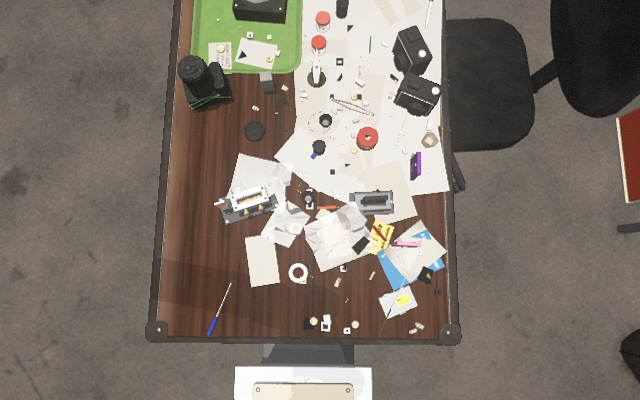

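The scene view shows the plate in its rack at (378,228) and the jig at (243,200), with the gauge at (215,190). In the top view the rack is at (373,202) and the jig at (248,203). Next I'll make enlarged crops.

```bash
python3 - <<'E'
import cv2,numpy as np
t=cv2.imread("pics/top0.png");s=cv2.imread("pics/scene0.png")
def c(i,x,y,w,h,k): return cv2.resize(i[y:y+h,x:x+w],None,fx=k,fy=k,interpolation=cv2.INTER_CUBIC)
a=np.hstack([c(t,205,170,80,60,5),c(t,335,170,80,60,5)])
b=np.hstack([c(s,195,160,100,75,4),c(s,335,190,100,75,4)])
cv2.imwrite("pics/crop0.png",np.vstack([a,b]))
E
```

```text
(no output)
```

View pics/crop0.png

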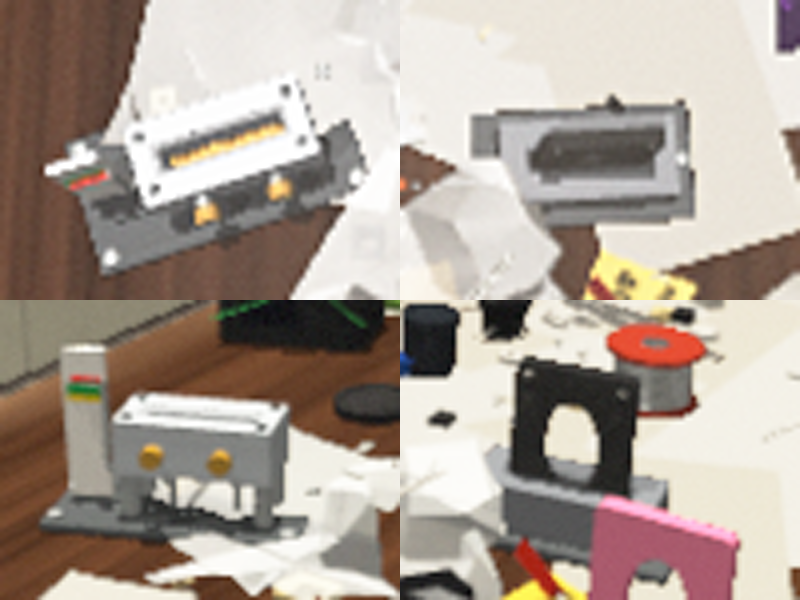

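The top crop shows the jig's top face with corners near (122,140), (290,78), (328,148) and (155,210), screws towards the robot, gauge at the left. The rack crop shows the plate's dark top at x 530–665, y 128–178, and the scene crop shows the plate's top corners at (515,360) and (640,375).

```bash
cat > h.py <<'E'
import numpy as np,cv2
from workcell import *
def ray(p,uv,z):
    uv=np.atleast_2d(uv).astype(float)
    d=(np.linalg.inv(p["mtx"])@np.c_[uv,np.ones(len(uv))].T).T@p["R"]
    c=-p["R"].T@p["t"]
    return c+d*((z-c[2])/d[:,2])[:,None]
def proj(p,X):
    q=(p["R"]@np.atleast_2d(X).T).T+p["t"]; q=q@p["mtx"].T
    return q[:,:2]/q[:,2:]
E
python3 - <<'E'
from h import *
np.set_printoptions(precision=4,suppress=True)
T=camera_params("top");S=camera_params("scene")
def rep(n,q):
    print(n,q.mean(0),[np.linalg.norm(q[i]-q[i-1]).round(4) for i in range(len(q))]);print(q[:,:2])
rep("jig top",ray(T,np.array([[122,140],[290,78],[328,148],[155,210]])/5+[205,170],.06))
rep("jig slot top",ray(T,np.array([[160,148],[283,108],[290,128],[170,168]])/5+[205,170],.06))
rep("rack top",ray(T,np.array([[98,108],[288,106],[285,198],[137,204]])/5+[335,170],.028))
rep("plate top T",ray(T,np.array([[136,130],[265,128]])/5+[335,170],.084))
rep("plate top S",ray(S,np.array([[115,62],[238,78]])/4+[335,190],.084))
rep("jig top S",ray(S,np.array([[113,105+0],[278,130],[290,105],[130,95]])/4+[195,160],.06))
c=ray(T,[[373,201]],.028);print(c)
E
```

```text
jig top [0.5344 0.1304 0.06  ] [np.float64(0.0369), np.float64(0.0832), np.float64(0.0382), np.float64(0.085)]
[[0.5355 0.178 ]
 [0.5662 0.1007]
 [0.533  0.0818]
 [0.5027 0.1611]]
jig slot top [0.5371 0.1296 0.06  ] [np.float64(0.0107), np.float64(0.0601), np.float64(0.0102), np.float64(0.0586)]
[[0.5319 0.1602]
 [0.5518 0.1035]
 [0.5423 0.0998]
 [0.5225 0.1551]]
rack top [ 0.5392 -0.1689  0.028 ] [np.float64(0.0506), np.float64(0.093), np.float64(0.0455), np.float64(0.072)]
[[ 0.5611 -0.1183]
 [ 0.5634 -0.2112]
 [ 0.518  -0.209 ]
 [ 0.5141 -0.1371]]
plate top T [ 0.5412 -0.1599  0.084 ] [np.float64(0.0593), np.float64(0.0593)]
[[ 0.5403 -0.1303]
 [ 0.542  -0.1896]]
plate top S [ 0.5312 -0.1636  0.084 ] [np.float64(0.0547), np.float64(0.0547)]
[[ 0.5254 -0.1369]
 [ 0.537  -0.1904]]
jig top S [0.5388 0.1322 0.06  ] [np.float64(0.0162), np.float64(0.0941), np.float64(0.0352), np.float64(0.0863)]
[[0.5189 0.1747]
 [0.5344 0.0819]
 [0.5667 0.0959]
 [0.5351 0.1762]]
[[ 0.5385 -0.163   0.028 ]]
```

carry_out(
  commands=[
    [[-0.98,-0.1,0,0,0,0.615],[-0.98,-0.1,0,0,0,0.615],[-0.98,-0.1,0,0,0,0.615],[-0.98,-0.1,0,0,0,0.615],[-0.98,-0.1,0,0,0,0.615],[-0.98,-0.1,0,0,0,0.615],[-0.98,-0.1,0,0,0,0.615],[-0.98,-0.1,0,0,0,0.615],[-0.98,-0.1,0,0,0,0.615],[-0.95,-0.1,0,0,0,0.615],[-0.95,-0.1,0,0,0,0.615],[-0.95,-0.1,0,0,0,0.615],[-0.95,-0.1,0,0,0,0.615],[-0.95,-0.1,0,0,0,0.615],[-0.95,-0.1,0,0,0,0.615]],
  ],
)

```text
clock: 1.35
position: [0.5595, 0.1601, 0.2309]
ee_rot: [0.602, 0.798, -0.0, -0.0]
ft_force: [0.9, -0.2, 0.7]
grip_width: 1.001
grasp_force: 0.0
```

```bash
python3 - <<'E'
from h import *
np.set_printoptions(precision=4,suppress=True)
from scipy.spatial.transform import Rotation as Ro
p=camera_params("wrist");o=get_obs();im=camera("wrist")
cv2.imwrite("pics/w1.png",im[:,:,::-1])
np.save("w1.npy",p,allow_pickle=True)
R=Ro.from_quat(o["ee_rot"]).as_matrix();c=-p["R"].T@p["t"]
print(o["position"],"cam in tool",R.T@(c-o["position"]),"\n",p["R"]@R)
for s in(20,0):
  a=np.radians(s);J=np.array([.536,.130,.06]);X=np.array([np.cos(a),np.sin(a),0]);Y=np.array([-np.sin(a),np.cos(a),0])
print(proj(p,[[.536,.13,.06]]))
E
```

```text
[0.5595 0.1601 0.2309] cam in tool [ 0.0699  0.0005 -0.1416] 
 [[ 0.0013  1.     -0.0003]
 [-0.9623  0.0012 -0.2721]
 [-0.2721  0.0006  0.9623]]
[[293.0205 200.4936]]
```

View pics/w1.png

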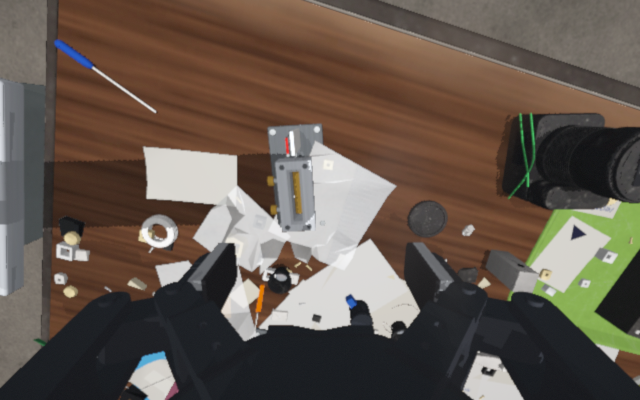

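The wrist view shows the jig clearly: its block top spans (275–313, 157–232), its slot (286–305, 168–220), with the gauge at the top at (290,140). Next, the rack.

carry_out(
  commands=[
    [[-0.9,0,0,0,0,0.885],[-0.9,0,0,0,0,0.885],[-0.9,0,0,0,0,0.885],[-0.9,-0.167,0.25,0,0,0],[-0.9,-0.167,0.25,0,0,0],[-0.9,-0.167,0.25,0,0,0],[-0.9,-0.167,0.25,0,0,0],[-0.9,-0.167,0.25,0,0,0],[-0.9,-0.167,0.25,0,0,0],[0,0,0,0,0,0],[0,0,0,0,0,0]],
  ],
)

```text
clock: 2.32
position: [0.5387, -0.162, 0.1706]
ee_rot: [0.708, 0.707, -0.001, -0.0]
ft_force: [0.1, -0.1, -0.4]
grip_width: 1.0
grasp_force: 0.0
```

```bash
python3 - <<'E'
from h import *
p=camera_params("wrist");o=get_obs();im=camera("wrist")[:,:,::-1]
cv2.imwrite("pics/w2.png",im);np.save("w2.npy",p,allow_pickle=True);print(o["position"],o["ee_rot"])
q=proj(p,[[.54,-.163,.084]])[0];print(q)
x,y=(q-[50,50]).astype(int);print(x,y)
w1=cv2.imread("pics/w1.png")
A=cv2.resize(im[y:y+100,x:x+100],(400,400),interpolation=cv2.INTER_CUBIC)
B=cv2.resize(w1[145:245,245:345],(400,400),interpolation=cv2.INTER_CUBIC)
cv2.imwrite("pics/c2.png",np.hstack([A,B]))
E
```

```text
[ 0.53867073 -0.16201912  0.17060145] [ 7.07570051e-01  7.06642738e-01 -6.78881720e-04 -4.49213201e-04]
[321.57886816 204.44855653]
271 154
```

View pics/c2.png

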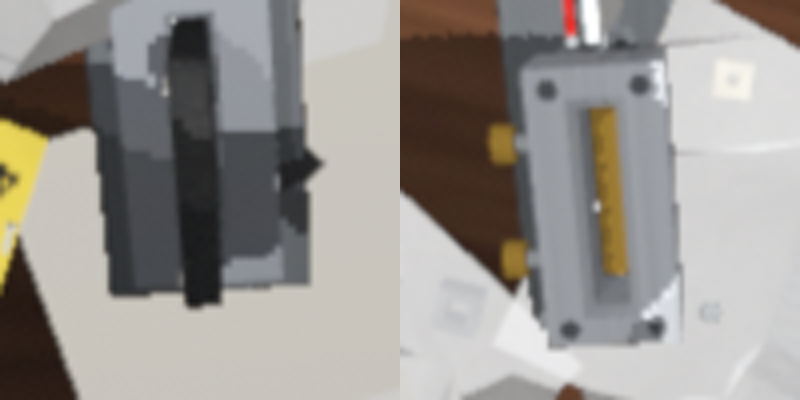

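Left crop: the plate's top edge runs from about (191,60) to (203,303), slightly rotated. Right crop: the jig's four screw holes are at (547,90), (640,84), (570,330) and (655,328), and the slot outline is (568,100), (624,98), (632,300), (594,303).

```bash
python3 - <<'E'
from h import *
np.set_printoptions(precision=4,suppress=True)
p1=np.load("w1.npy",allow_pickle=True).item();p2=np.load("w2.npy",allow_pickle=True).item()
def rep(n,q):
    print(n,q.mean(0),[np.linalg.norm(q[i]-q[i-1]).round(4) for i in range(len(q))]);print(q[:,:2])
P=ray(p2,np.array([[191,60],[203,303]])/4+[271,154],.084);rep("plate",P);d=P[0]-P[1];print("rack yaw",np.degrees(np.arctan2(-d[0],d[1])))
for n,c in(("holes",[[147,90],[240,84],[255,328],[170,330]]),("slot",[[168,100],[224,98],[232,300],[194,303]])):
    H=ray(p1,np.array(c)/4+[245,145],.06);rep(n,H);d=H[0]+H[1]-H[2]-H[3];print("yaw",np.degrees(np.arctan2(-d[0],d[1])))
im=cv2.imread("pics/w2.png")[154:254,271:371].max(2)
for r in(17,25,35,45,55,65,72):print(r,im[r,36:64])
E
```

```text
plate [ 0.5389 -0.1593  0.084 ] [np.float64(0.0534), np.float64(0.0534)]
[[ 0.5377 -0.1327]
 [ 0.5402 -0.186 ]]
rack yaw 2.7076400149613273
holes [0.5383 0.1339 0.06  ] [np.float64(0.072), np.float64(0.0261), np.float64(0.073), np.float64(0.0252)]
[[0.5143 0.1638]
 [0.5388 0.1726]
 [0.5621 0.1034]
 [0.5381 0.0958]]
yaw 18.961399683024613
slot [0.5381 0.1366 0.06  ] [np.float64(0.0608), np.float64(0.0157), np.float64(0.0602), np.float64(0.0113)]
[[0.5206 0.1627]
 [0.5355 0.1675]
 [0.5533 0.11  ]
 [0.5428 0.106 ]]
yaw 19.28483786096574
17 [163 120 110 107 101  84  63  60  61  61  61  59  59  62  62  59  63  87
 113 153 158 158 158 158 157 158 157 158]
25 [104 105 105 105 104  98  81  66  66  67  67  68  70  71  69  62  54  73
 112 143 156 157 157 157 157 158 157 158]
35 [104 103 104 104 103 102  93  56  41  40  39  40  41  41  41  41  42  52
  76  89  80  79  79  79  79  80  79  78]
45 [78 79 79 79 79 79 78 70 43 40 39 39 39 38 40 42 40 41 51 67 75 79 79 79
 79 79 78 80]
55 [78 79 79 78 79 79 78 74 61 34 28 29 30 30 28 30 30 31 42 62 73 76 79 79
 78 80 79 79]
65 [ 78  79  79  80  79  79  79  77  73  53  37  33  30  29  31  30  31  31
  37  58  85 111 146 149 149 149 149 150]
72 [ 62  67  74  75  74  74  73  73  77  75  39  31  31  30  31  31  30  31
  42 102 154 158 158 157 157 161 164 157]
```

carry_out(
  commands=[
    [[0.02,0,0.57,0,0,-0.45],[0,0,0.57,0,0,0],[0,0,0.57,0,0,0],[0,0,0.57,0,0,0],[0,0,0.4,0,0,0],[0,0,0.19,0,0,0],[0,0,0,0,0,0],[0,0,0,0,0,0]],
  ],
)

```text
clock: 3.03
position: [0.5405, -0.1582, 0.057]
ee_rot: [0.689, 0.725, 0.0, 0.0]
ft_force: [0.8, -0.2, -0.0]
grip_width: 0.999
grasp_force: 0.0
```

carry_out(
  commands=[
    [[0,0,0,0,0,0],[0,0,0,0,0,0],[0,0,0,0,0,0],[0,0,0,0,0,0],[0,0,0,0,0,0],[0,0,0,0,0,0],[0,0,0,0,0,0],[0,0,0,0,0,0],[0,0,0,0,0,0],[0,0,0,0,0,0]],
  ],
  hand=1,
  force=60,
)

```text
clock: 3.87
position: [0.5392, -0.1591, 0.0567]
ee_rot: [0.689, 0.725, -0.0, -0.001]
ft_force: [-3.7, 1.1, 6.4]
grip_width: 0.082
grasp_force: 58.5
```

carry_out(
  commands=[
    [[0,0,-0.2,0,0,0],[0,0,-0.4,0,0,0],[0,0,-0.4,0,0,0],[0,0,-0.4,0,0,0],[0,0,-0.4,0,0,0],[0,0,-0.4,0,0,0],[0,0,-0.4,0,0,0],[0,0,-0.4,0,0,0],[0,0,-0.25,0,0,0],[0,0,0,0,0,0],[0,0,0,0,0,0]],
  ],
)

```text
clock: 4.78
position: [0.54, -0.1591, 0.1866]
ee_rot: [0.689, 0.725, 0.0, 0.0]
ft_force: [-0.1, 0.4, -0.5]
grip_width: 0.084
grasp_force: 58.6
```

```bash
python3 - <<'E'
from h import *
from scipy.spatial.transform import Rotation as Ro
o=get_obs();print(o["position"],Ro.from_quat(o["ee_rot"]).as_matrix().round(4),o["ft_force"],o["grasp_force"])
p=camera_params("wrist");im=camera("wrist")[:,:,::-1];s=camera("scene")[:,:,::-1]
cv2.imwrite("pics/w3.png",im);cv2.imwrite("pics/s3.png",s)
q=proj(camera_params("scene"),[o["position"]])[0].astype(int);print(q)
x,y=q-[60,50]
A=cv2.resize(s[y:y+120,x:x+120],(400,400),interpolation=cv2.INTER_CUBIC)
q=proj(p,[o["position"]+[0,0,.02]])[0].astype(int);print(q);x,y=q-[50,50];y=min(y,300)
B=cv2.resize(im[y:y+100,x:x+100],(400,400),interpolation=cv2.INTER_CUBIC);print(x,y)
cv2.imwrite("pics/c3.png",np.hstack([A,B]))
E
```

```text
[ 0.54001568 -0.15906242  0.1865684 ] [[-5.010e-02  9.987e-01  8.000e-04]
 [ 9.987e-01  5.010e-02  2.000e-04]
 [ 1.000e-04  8.000e-04 -1.000e+00]] [-0.10905205  0.37315617 -0.47989742] 58.593653440475464
[383 150]
[319 268]
269 218
```

View pics/c3.png

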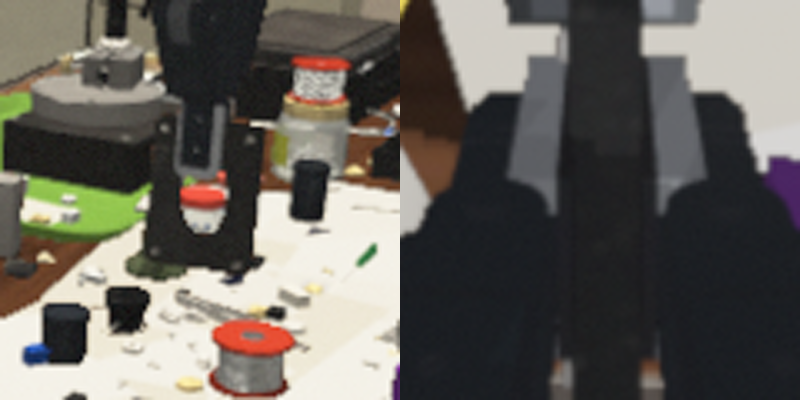

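The plate is held upright. In the scene crop its left and right edges are at x≈150 and 258, and its bottom corners at (143,260) and (250,270).

```bash
python3 - <<'E'
from h import *
T=np.array([.540,-.1591,.1866]);X=np.array([-.0501,.9987,0])
S=camera_params("scene")
Y=np.array([.9987,.0501,0])
P=[T+a*X+b*Y+[0,0,z] for z in(.027,-.051) for b in (-.004,.004) for a in(.028,-.028)]
print(((proj(S,P)-[323,100])*10/3).round(0))
g=cv2.imread("pics/s3.png").max(2)
for y in (138,150,160,170,176): print(y,g[y,360:406])
E
```

```text
[[150. 110.]
 [257. 124.]
 [155. 106.]
 [262. 121.]
 [139. 254.]
 [242. 272.]
 [144. 250.]
 [246. 267.]]
138 [ 68  69  69  70  72  71  70  72  73  55  39 110 124  85  39  37  93  79
  37  34  34  37  31  36  36  29  48  96 110  94  57  38  34  37  36  35
  34  32  30  34  32  54 103 149 158 151]
150 [ 27  30  30  23  27  21  28  28  39  43  44  43  40  42  39  77  96  98
 100  90  82  75  70  62  57  84 106 109  92  57  38  35  30  36  38  37
  34  34  33  33  29  56  87  97 117 133]
160 [200 199 197 194 204 227 243 187  68  43  35  38  39  38  37  39  28 116
 152 158 163 170 186 197 198 194 190 173 156 145 102  49  35  37  38  36
  36  36  34  33 172 235 244 244 243 243]
170 [227 239 239 238 239 172  57  42  38  39  41  41  40  41  44  41  37  39
  36  43  40  32  43  53  61  54  48  40  35  40  37  38  36  35  36  39
  37  39  33 212 242 243 243 243 243 243]
176 [238 227 219 162  92  78  56  39  62  68  54  42  38  37  35  42  38  41
  42  38  41  40  36  37  36  39  37  37  31  34  38  40  35  38  35  32
  35  38  48 144 175 205 224 236 238 239]
```

carry_out(
  commands=[
    [[0.8,0,0,0,0,-0.907],[0.8,0,0,0,0,-0.907],[0.8,0,0,0,0,-0.907],[0.7,0.48,0.1,0,0,0],[0.7,0.48,0.2,0,0,0],[0.7,0.48,0.3,0,0,0],[0.7,0.48,0.3,0,0,0],[0,0,0,0,0,0],[0,0,0,0,0,0],[0,0,0,0,0,0],[0,0,0,0,0,0]],
  ],
)

```text
clock: 5.8
position: [0.5616, 0.065, 0.1504]
ee_rot: [0.58, 0.815, -0.0, 0.0]
ft_force: [1.1, 0.0, 0.3]
grip_width: 0.086
grasp_force: 58.7
```

```bash
python3 - <<'E'
from h import *
o=get_obs();p=camera_params("wrist");im=camera("wrist")[:,:,::-1]
np.save("w4.npy",p,allow_pickle=True);cv2.imwrite("pics/w4.png",im)
print(o["position"],o["ee_rot"],o["joint_velocities"].max() if hasattr(o["joint_velocities"],'max') else max(o["joint_velocities"]))
q=proj(p,[[.538,.134,.06]])[0];print(q)
x,y=(q-[100,75]).astype(int);y=max(y,0);print(x,y)
cv2.imwrite("pics/c4.png",cv2.resize(im[y:y+150,x:x+200],(800,600),interpolation=cv2.INTER_CUBIC))
E
```

```text
[0.5616156  0.06504225 0.15038655] [ 5.80160096e-01  8.14502406e-01 -3.03636476e-04  4.19011958e-05] 0.003727080647114988
[319.82996423 113.33707461]
219 38
```

View pics/c4.png

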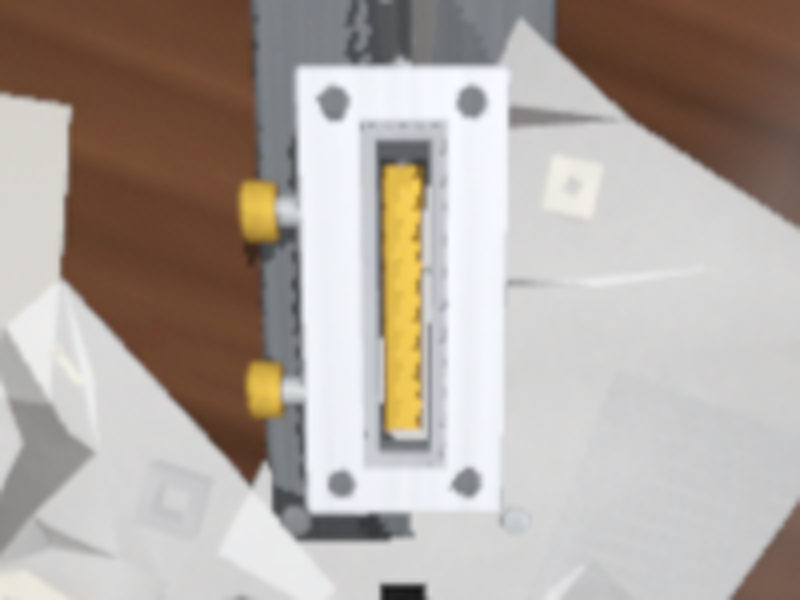

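Close view: the jig's holes are at (334,102), (472,100), (468,482) and (342,484), the chamfer outline is (361,122), (447,122), (444,466), (368,466), and the held plate's lower front edge is at (381–425, 585).

```bash
python3 - <<'E'
from h import *
from scipy.spatial.transform import Rotation as Ro
np.set_printoptions(precision=4,suppress=True)
p=np.load("w4.npy",allow_pickle=True).item()
T=np.array([.5616,.0650,.1504]);R=Ro.from_quat([.58016,.8145,-.0003,0]).as_matrix()
for n,c,z in(("holes",[[334,102],[472,100],[468,482],[342,484]],.06),("chamf",[[361,122],[447,122],[444,466],[368,466]],.06),("block",[[297,67],[508,67],[498,512],[308,512]],.06),("plate",[[381,585],[425,585]],.0994)):
    H=ray(p,np.array(c)/4+[219,38],z);L=(H-T)@R
    print(n,H.mean(0),"tool",L.mean(0)[:2]);print(L[:,:2])
    if len(H)>2:d=H[0]+H[1]-H[2]-H[3];print("yaw",np.degrees(np.arctan2(-d[0],d[1])),[np.linalg.norm(H[i]-H[i-1]).round(4) for i in range(4)])
print(np.degrees(np.arctan2(R[1,1],R[0,1])))
E
```

```text
holes [0.5381 0.1342 0.06  ] tool [0.0731 0.0004]
[[ 0.1089 -0.0128]
 [ 0.1093  0.0132]
 [ 0.0374  0.0136]
 [ 0.0369 -0.0123]]
yaw 19.44861297991533 [np.float64(0.072), np.float64(0.026), np.float64(0.072), np.float64(0.0259)]
chamf [0.5383 0.1342 0.06  ] tool [0.0731 0.0006]
[[ 0.1055 -0.0077]
 [ 0.1055  0.0085]
 [ 0.0406  0.0087]
 [ 0.0406 -0.0069]]
yaw 19.497136524750154 [np.float64(0.0649), np.float64(0.0163), np.float64(0.0649), np.float64(0.0156)]
block [0.5379 0.134  0.06  ] tool [0.073  0.0002]
[[ 0.1149 -0.0196]
 [ 0.115   0.0198]
 [ 0.0311  0.0199]
 [ 0.0311 -0.0194]]
yaw 19.185277032324706 [np.float64(0.0838), np.float64(0.0394), np.float64(0.0838), np.float64(0.0394)]
plate [0.5538 0.0886 0.0994] tool [0.0248 0.0003]
[[ 0.0248 -0.0035]
 [ 0.0248  0.0042]]
19.076232858445387
```

carry_out(
  commands=[
    [[0.4,0.007,0,0,0,-0.05],[0.5,0,0,0,0,0],[0.5,0,0,0,0,0],[0.48,0,0,0,0,0],[0,0,0,0,0,0],[0,0,0,0,0,0],[0,0,0,0,0,0],[0,0,0.2,0,0,0],[0,0,0.2,0,0,0],[0,0,0.2,0,0,0],[0,0,0.2,0,0,0],[0,0,0.1,0,0,0],[0,0,0.1,0,0,0],[0,0,0.1,0,0,0],[0,0,0,0,0,0],[0,0,0,0,0,0]],
  ],
)

```text
clock: 7.18
position: [0.537, 0.1377, 0.1065]
ee_rot: [0.577, 0.817, -0.0, -0.0]
ft_force: [0.8, 0.3, -1.5]
grip_width: 0.089
grasp_force: 58.7
```

carry_out(
  commands=[
    [[0,0,0.08,0,0,0],[0,0,0.08,0,0,0],[0,0,0.08,0,0,0],[0,0,0.08,0,0,0],[0,0,0,0,0,0],[0,0,0,0,0,0]],
  ],
)

```text
clock: 7.68
position: [0.5369, 0.1376, 0.0935]
ee_rot: [0.577, 0.817, -0.0, -0.0]
ft_force: [0.3, 0.8, -0.7]
grip_width: 0.087
grasp_force: 58.6
```

```bash
python3 - <<'E'
from h import *
o=get_obs();print(o["position"],o["ft_force"],o["torque"])
s=camera("scene")[:,:,::-1];cv2.imwrite("pics/s5.png",s);t=camera("top")[:,:,::-1]
w=camera("wrist")[:,:,::-1];cv2.imwrite("pics/w5.png",w)
A=cv2.resize(s[120:230,190:300],(440,440),interpolation=cv2.INTER_CUBIC)
B=cv2.resize(w[190:300,275:365],(360,440),interpolation=cv2.INTER_CUBIC)
cv2.imwrite("pics/c5.png",np.hstack([A,B]))
E
```

```text
[0.53687102 0.13764371 0.09346124] [ 0.32813436  0.8022863  -0.70418589] [ 0.04522335 -0.01042773  0.02459455]
```

View pics/c5.png

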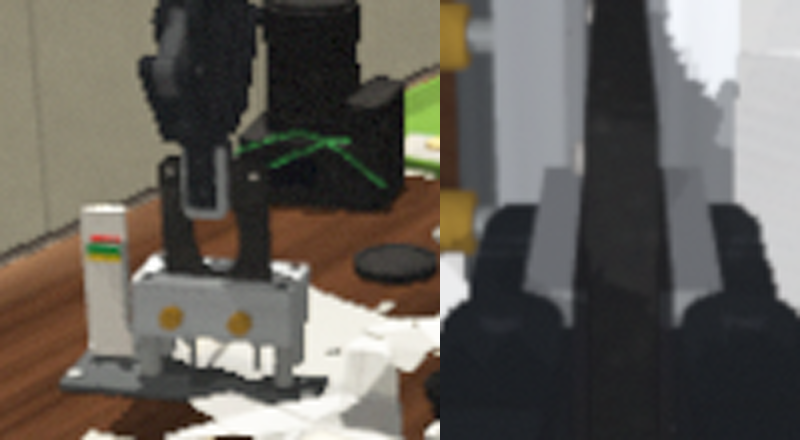

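The plate stands in the slot without side force, and the red pointer is still at rest. Next I'll press gently.

carry_out(
  commands=[
    [[0,0,0.05,0,0,0],[0,0,0.05,0,0,0],[0,0,0.05,0,0,0],[0,0,0.05,0,0,0],[0,0,0.03,0,0,0],[0,0,0.03,0,0,0],[0,0,0,0,0,0],[0,0,0,0,0,0],[0,0,0,0,0,0]],
  ],
)

```text
clock: 8.58
position: [0.5371, 0.1377, 0.0835]
ee_rot: [0.577, 0.817, 0.0, -0.0]
ft_force: [-1.0, -0.1, 3.7]
grip_width: 0.084
grasp_force: 59.3
```

carry_out(
  commands=[
    [[0,0,0.03,0,0,0],[0,0,0.03,0,0,0],[0,0,0.03,0,0,0],[0,0,0.02,0,0,0],[0,0,0,0,0,0],[0,0,0,0,0,0],[0,0,0,0,0,0],[0,0,0,0,0,0],[0,0,0,0,0,0]],
  ],
)

```text
clock: 9.33
position: [0.5371, 0.1378, 0.0793]
ee_rot: [0.577, 0.817, 0.0, 0.0]
ft_force: [-1.8, -0.7, 7.1]
grip_width: 0.089
grasp_force: 59.9
```

```bash
python3 - <<'E'
from h import *
o=get_obs();print(o["position"],o["ft_force"],o["torque"])
s=camera("scene")[:,:,::-1];cv2.imwrite("pics/s6.png",s)
A=cv2.resize(s[150:230,190:280],(540,480),interpolation=cv2.INTER_CUBIC)
B=cv2.resize(s[168:192,208:224],(260,390),interpolation=cv2.INTER_NEAREST);B=cv2.copyMakeBorder(B,0,90,0,0,0)
cv2.imwrite("pics/c6.png",np.hstack([A,B]))
E
```

```text
[0.53712386 0.13776179 0.07925847] [-1.82045432 -0.65825969  7.05915928] [-0.15507471  0.70617614  0.03133496]
```

View pics/c6.png

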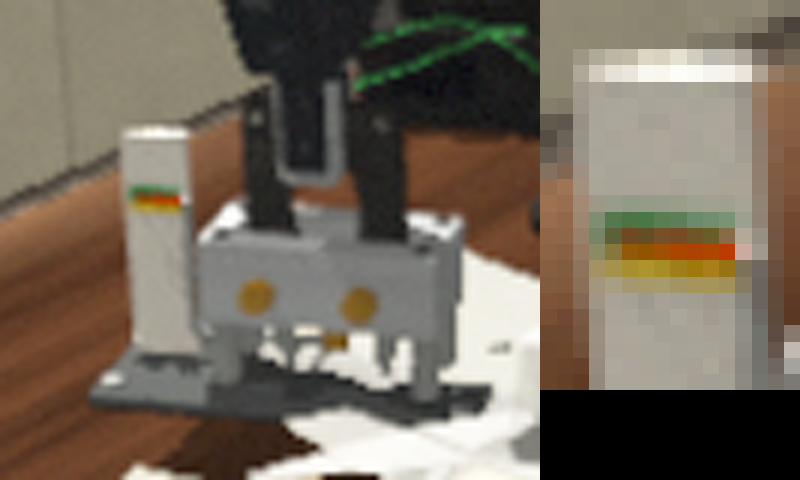

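The pointer appears near the green's lower edge, but it stands in front of the gauge, so there is parallax. I'll measure its displacement against the rest image instead.

```bash
python3 - <<'E'
from h import *
S=camera_params("scene")
a=np.radians(19.3);X=np.array([np.cos(a),np.sin(a),0]);Y=np.array([-np.sin(a),np.cos(a),0]);J=np.array([.538,.1342,0])
for z in(.09,.075,.070,.0675,.0645,.061): print(z,proj(S,[J+64e-3*Y-.002*X+[0,0,z]])[0].round(2))
for f in("scene0","s5","s6"):
    g=cv2.imread(f"pics/{f}.png").astype(int)
    print(f)
    for r in range(174,188): print(r,g[r,213:219].mean(0).round()[::-1], end=' ')
    b,gr,rd=[g[174:188,213:219,i].mean(1) for i in range(3)]
    w=np.clip(rd-np.maximum(gr,b)-25,0,None);print("\nred centroid",(w*np.arange(174,188)).sum()/w.sum())
E
```

```text
0.09 [213.79 171.63]
0.075 [214.27 178.42]
0.07 [214.43 180.66]
0.0675 [214.52 181.78]
0.0645 [214.61 183.12]
0.061 [214.72 184.67]
scene0
174 [170. 165. 153.] 175 [169. 163. 152.] 176 [171. 165. 153.] 177 [170. 166. 153.] 178 [187. 149. 138.] 179 [198.  90.  80.] 180 [129.  92.  71.] 181 [ 81. 131.  87.] 182 [ 24. 108.  46.] 183 [ 93. 118.  36.] 184 [158. 138.  31.] 185 [165. 149. 100.] 186 [163. 157. 146.] 187 [164. 159. 148.] 
red centroid 178.9908256880734
s5
174 [170. 164. 152.] 175 [169. 164. 152.] 176 [170. 166. 154.] 177 [172. 166. 154.] 178 [188. 150. 138.] 179 [198.  90.  80.] 180 [128.  91.  70.] 181 [ 82. 131.  87.] 182 [ 23. 108.  45.] 183 [ 92. 118.  36.] 184 [158. 138.  32.] 185 [165. 150. 102.] 186 [162. 156. 145.] 187 [164. 159. 148.] 
red centroid 178.9860465116279
s6
174 [170. 165. 153.] 175 [169. 164. 152.] 176 [171. 166. 153.] 177 [170. 165. 153.] 178 [171. 166. 154.] 179 [170. 164. 152.] 180 [153. 157. 138.] 181 [ 92. 128.  87.] 182 [111.  81.  37.] 183 [161.  77.   3.] 184 [166. 134.  32.] 185 [166. 150. 101.] 186 [162. 157. 146.] 187 [166. 161. 150.] 
red centroid 183.03278688524588
```

```bash
python3 -c "
from workcell import *
o=get_obs();print(o['position'],o['ft_force'],o['grasp_force'],o['joint_velocities']);print(hand_in())"
```

```text
[0.5371515  0.13775683 0.07928512] [-3.02055253 -0.0477142   7.52602531] 59.909008741378784 [ 7.91317805e-04 -3.86080876e-04  1.02109443e-03  5.43298690e-04
  1.52277208e-03 -1.29671806e-03  2.01434558e-06]
the job is handed in; nothing more can be done
None
```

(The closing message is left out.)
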